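# Free the eccentric lock and run the work carriage to its station

### The arm

A 6-joint arm with a two-finger parallel gripper is mounted at the origin on a cart in front of the work surface, level with it; the furniture and walls round the work are solid. World frame = base frame: x ahead of the robot, y to its left, z up, the work surface at z = 0. Lengths are in m, angles in rad, forces in N, time in s.
With the tool pointing down it reaches from about 0.375 to 0.9 m from the base axis. Payload 3.1 kg.
Tool frame: the origin (TCP) lies midway between the tips of the shut fingers; the grasp point (between the pads) lies 19 mm behind it; x points along the fingers, y is the direction in which the jaws open and shut, and the axes are right-handed (so a half turn about x gives the same grasp; the last joint's range is limited). The gripper opens to 85 mm and grips with 20 to 120 N. Pads are 22 mm wide; open, the fingers measure 114 mm over their backs; the gripper's body (76 mm by 85 mm) begins 54 mm behind the grasp point. The pads swing forward as they close: fully open they stand 13 mm farther back than shut.
Start: joints at [1.036, 0.527, 1.433, -0, 1.181, -0.178], TCP at [0.218, 0.586, 0.231] pointing down, gripper open.
Joint ranges: [-3.08, 3.08], [-0.75, 2.2], [0.22, 2.44], [-1.43, 4.57], [0, 2.65], [-2.85, 2.85]. Speed limits (rad/s): [2.79, 2.79, 3.14, 3.14, 3.14, 3.14].

### API

Orientations are given as a unit quaternion [x, y, z, w].
In Python, from station import manip gives the robot as it stands.
- The arm moves only by the tool carry_out, never from a script. Its argument "commands" is a list that holds one entry, the list of rows, each a list of 7 numbers: the shift along the tool's x, y, z in units of 25 mm (1.0 is 25 mm), then the turn, a rotation vector about the tool's x, y, z in units of 5 degrees (1.0 is 5 degrees), then the finger opening in mm, from 0 to 85.4. A call has exactly 5 rows; each row is the pose to reach, as a shift and turn from the pose commanded when the call began, along the tool's axes at that moment; what a row does not reach only later rows make up. A row lasts 1/10 s, in which the tool goes at most 50 mm and 8.59 degrees, less where a joint would pass 70% of its speed; a pose out of reach is approached as far as the arm can. A call with a gripper value outside its range is refused whole. The fingers move at their own pace and stop on an object; "force" is the grip in N (left out, the last holds). Time passes only in rows, so rows that repeat a pose let the fingers close, or fill a call up. It gives the time, the measured TCP pose, the force and the opening at its end, in the units of the state.
- manip.sense(): the state, without advancing time (a new reading comes with each control period).
- manip.snapshot(name): name is "side" or "top" or "wrist"; returns a dict with "image" (384x512x3 uint8, red, green, blue), "fx", "fy", "cx", "cy" (pixels), "rvec" (rotation vector, rad) and "tvec" (3), from world to camera coordinates, as OpenCV has them. Camera axes: x right, y down, z forward; pixel columns grow to the right and rows downward; lengths in m; the calibration is good to about 2 mm. The wrist camera is an equidistant fisheye: a pixel r from the principal point sees the ray r / f radians off the axis. A picture is of the moment at which its call begins. There is no depth.
- manip.sign_off(): hands the job in, once; it reports no verdict.
The state is a dict: "t": time; "q": joint angles; "qd": joint speeds; "tau": joint torques, N m; "tcp_pos": TCP position; "tool_rot": TCP orientation; "force": force on the tool from outside, world axes, zero at the start; "ft_torque": the same for the moment, N m; "finger_gap": opening from 0.0 (shut) to 1.0 (fully open).
Only numpy, scipy, OpenCV 4.12 (cv2) and the standard library are available. Lean on these libraries where they do the work, as an engineer would, in place of code of your own. Each camera call takes 0.05 s, during which the arm holds its last target.

### The job

Push the lever of the eccentric cam round with the fingertips until the cam's low point faces the carriage, which leaves the lever pointing straight away from it; leave the carriage fully back until then. Then push the carriage by its upright rear plate fully forward to its end stop, with the brass block still sitting in its nest. Only push: do not lift or take out the block, leave the tools lying round the jig where they are, and let go of everything at the end.

Things in the scene. Friction and masses are not known exactly. Their poses are not given: they have to be found in the camera images.
- jig: fixed jig: dark steel base plate 215 x 90 x 12 mm, x = -115 to +100 mm. Origin on the worktop, on its centre line; +x is 'forward', the carriage's travel; +y left of that, z up. Carriage at the rear, cam at the front; guide rails beside the carriage reach 18 mm above the worktop. Bystanders lie round it, at least 65 mm from its centre line, up to 50 mm tall.
- carriage (a joint): travel of the carriage along the jig's +x (m): 0 = fully back (start), 0.032 = forward at its end stop; friction 2.5 N, stays where left. Plate 60 x 48 mm, top 22.5 mm above the worktop. A roller on its nose bar is stopped by the cam rim after 14 to 25 mm unless the cam is turned; with the low point facing it, it clears the rim by 2 mm at the end stop.
- push_face (a point): centre of the rear face (facing jig -x) of the carriage's upright push plate, 34 mm above the worktop; at the start at jig x = -93 mm. The plate is 48 mm wide (jig y), 8 mm thick, 13 to 49 mm above the worktop. Push it here towards jig +x; behind it is only the flat base plate (12 mm high) between the rails. Axes as the jig's.
- cam (a joint): angle of the cam about its vertical pivot (rad), counter-clockwise from above. 0 = low point facing the carriage, lever along jig +x, straight away from the carriage. Starts at 1.4 to 2.2 (lever out to the jig's left, +y), to be turned clockwise. No stop or detent at 0: it turns on to -2.6. Friction 0.25 N m; it stays where left.
- cam_pivot (a point): the cam's pivot axis, at the top of its screw, 48.5 mm above the worktop; fixed, at jig x = +50 mm, y = 0. The cam is a steel disc of 52 mm diameter, centre 14 mm off the pivot on the lever's side (top 26.5 mm above the worktop), so its rim is 12 mm from the pivot at the low point, opposite the lever, and 40 mm at the high point, under the lever.
- lever (a point): point on the cam's lever, 55 mm from the pivot, half-way up its blade, 39 mm above the worktop; x axis outward along the lever. The blade is 10 mm thick, 31 to 69 mm from the pivot, 27 to 51 mm above the worktop; a black round knob, 18 mm in diameter, stands at its end, 73 mm from the pivot. Push the blade's flat side in an arc about the pivot.
- block_centre (a point): centre of the loose brass block (30 x 30 x 22 mm, 0.12 to 0.23 kg) that sits in the carriage's nest, its underside 22.5 mm and its top 44.5 mm above the worktop.
- nest (a point): centre of the nest floor on the carriage, 22.5 mm above the worktop; steel lips 5 mm high surround the block with 1.5 mm of play. The rear push plate's face is 38 mm behind it (jig -x). Axes as the jig's.
- tape: bystander: roll of masking tape, 48 mm diameter, 12 mm tall; origin under its centre
- wax_cap: bystander: red bottle cap filled with wax, 25 mm diameter, 7 mm tall; origin under its centre
- ring_clamp: bystander: wooden ring clamp with a brass band, 135 mm long, 21 mm tall, lying; origin under its centre
- file_red: bystander: needle file with a red handle, 146 mm long, lying; origin under its centre
- bur_cup: bystander: small paper cup of burs, 31 mm diameter, 50 mm tall, upright; origin under its centre
- cutters: bystander: side cutters with blue grips, 106 mm long, 12 mm tall, lying; origin under its centre
- above_jig (a point): point of free space 100 mm above the jig's origin. Obstacles round it: a fixed pair of round rods hanging level along world x (x = 0.23 to 1.04 m), y = 0.35 to 0.42 m, 0.45 to 0.50 m above the worktop; coming from their left, pass over them or round their ends. A shelf board also hangs over the back of the bench, front edge at x = 0.66 m, 0.49 m above the worktop.
There are look-alikes about, which are no part of the job. Leave any blue, green or purple look-alike of the part that bears block_centre alone.

How it is judged:
On the way, in this order (a step that is already met when the one before it is completed fails the run):
1. the cam's low point faces the carriage, within 0.5 rad, with the carriage still fully back (within 4 mm) (value of joint cam between -0.5 and 0.5 rad and value of joint carriage below 0.004 m), for 0.2 s.
2. the carriage is fully forward, within 3 mm of its end stop (value of joint carriage above 0.029 m), for 0.2 s.
At the end, for the whole second after the job is handed in: the cam is within 0.5 rad of its low point facing the carriage, the carriage is within 3 mm of its forward end stop, the brass block sits in its nest (within 6 mm of its centre, not raised by more than 4 mm), and all is at rest (value of joint cam between -0.5 and 0.5 rad and value of joint carriage above 0.029 m and horizontal distance between block_centre and nest below 0.006 m and z of block_centre in the frame of nest below 0.015 m and linear speed of brass_block below 0.02 m/s and velocity of joint carriage below 0.01 m/s and velocity of joint cam between -0.1 and 0.1 rad/s); the robot touches nothing.
It fails at once if the carriage was pushed forward (over 6 mm) while the cam was not yet at its low point (over 0.6 rad off) (value of joint carriage above 0.006 m and (value of joint cam above 0.6 rad or value of joint cam below -0.6 rad)).
It fails at once if the brass block was lifted or knocked out of its nest (z of block_centre in the frame of nest above 0.019 m or horizontal distance between block_centre and nest above 0.01 m).
It fails at once if a tool lying round the jig was moved by more than 20 mm (distance of any of tape, wax_cap, ring_clamp, file_red, bur_cup, cutters from where it was at the start of the episode above 0.02 m).
It also fails if it takes over 59 s, if anything falls off the work surface, if the arm or the gripper's body presses on something with over 40 N, if the wrist force passes 120 N, or if a joint passes its speed limit or range.

## Working session

There is one attempt and no reset: what is moved stays moved. The work goes in short steps, Python scripts to look and compute and a tool call to move; the robot and the scene stay as the last step left them, time stands still between calls to the robot, and variables do not carry over. Pictures are saved under pics/ and viewed, and the job is handed in when it is done.

Besides the shell and the picture viewer there is one more tool, called after ">>>" as name(argument=value, ...) on one line, values as JSON. carry_out: Moves the arm, as the interface text tells. Its arguments: {"type":"object","properties":{"commands":{"type":"array"},"force":{"type":"number"}},"required":["commands"]}

```bash
mkdir -p pics; ls
python3 - <<'E'
from station import manip
import cv2
s=manip.sense();print(s)
for n in ["side","top","wrist"]:
    d=manip.snapshot(n);cv2.imwrite(f"pics/{n}0.png",d["image"][:,:,::-1]);print(n,{k:v for k,v in d.items() if k!="image"})
E
```

```text
pics
{'t': 0.0, 'q': array([ 1.03650957e+00,  5.28471368e-01,  1.43391011e+00,  2.28991070e-05,
        1.18135342e+00, -1.78475266e-01]), 'qd': array([-0.00047492,  0.00044742,  0.00097882, -0.00080247, -0.00027218,
       -0.00034355]), 'tau': array([-7.29956878e-05, -4.42351019e+01, -1.78029871e+01, -2.95312102e-04,
        8.43599351e-03,  2.86845619e-06]), 'tcp_pos': array([0.21730609, 0.58525309, 0.23032791]), 'tool_rot': array([ 0.12443158,  0.69621646, -0.12584597,  0.69567393]), 'force': array([-0.65471964,  0.16665173,  0.22205234]), 'ft_torque': array([ 0.04107973, -0.01774063,  0.01202413]), 'finger_gap': 1.000808242664775}
side {'fx': 404.3112519290389, 'fy': 404.3112519290389, 'cx': 255.49561343543553, 'cy': 191.56195120790386, 'rvec': array([ 2.1663965 , -0.18089519,  0.06915218]), 'tvec': array([-0.53378276,  0.14949702,  0.89927256])}
top {'fx': 481.2941093792283, 'fy': 481.2941093792283, 'cx': 264.82481509647505, 'cy': 198.53718410334335, 'rvec': array([ 2.15744117, -2.13982363,  0.16970861]), 'tvec': array([0.03159675, 0.53330294, 0.86142791])}
wrist {'fx': 297.3186396354542, 'fy': 297.3186396354542, 'cx': 253.43122223815521, 'cy': 190.74483704019636, 'rvec': array([-2.35326038, -1.63682974, -0.26104973]), 'tvec': array([-0.62389709, -0.04103896,  0.38049877])}
```

View pics/side0.png

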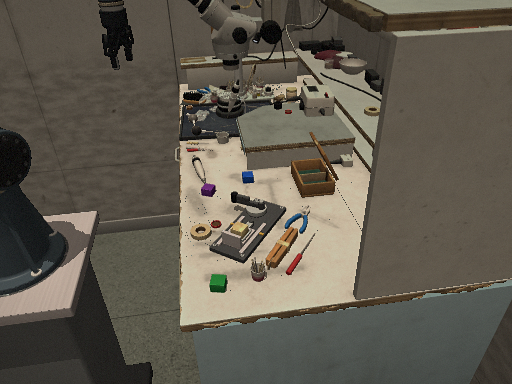

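View pics/top0.png

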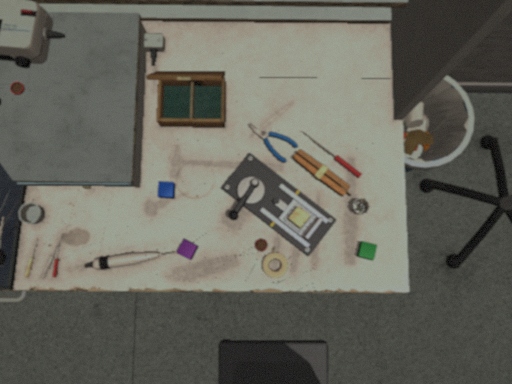

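View pics/wrist0.png

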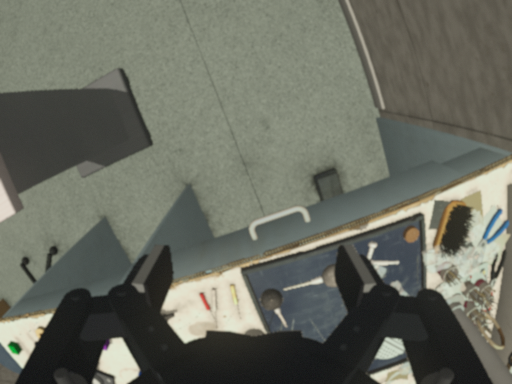

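```bash
cat > h.py <<'E'
import numpy as np, cv2
from scipy.spatial.transform import Rotation as Ro
def cam(d): return cv2.Rodrigues(d["rvec"])[0], np.array(d["tvec"])
def proj(d,P):
    R,t=cam(d);p=R@np.array(P,float)+t
    return np.array([d["fx"]*p[0]/p[2]+d["cx"],d["fy"]*p[1]/p[2]+d["cy"]])
def ray(d,u,v,z):
    R,t=cam(d);r=R.T@np.array([(u-d["cx"])/d["fx"],(v-d["cy"])/d["fy"],1]);c=-R.T@t
    return c+r*(z-c[2])/r[2]
E
python3 - <<'E'
from station import manip
from h import *
d=manip.snapshot("top");s=manip.snapshot("side")
for n,c in(("top",d),("side",s)):
    R,t=cam(c);print(n,-R.T@t)
    for x in(.23,1.04):
        for y in(.35,.42): print(x,y,proj(c,[x,y,.475]))
im=d["image"][140:270,200:390]
cv2.imwrite("pics/topc.png",cv2.resize(im,None,fx=4,fy=4,interpolation=cv2.INTER_CUBIC)[:,:,::-1])
im=s["image"][180:290,180:330]
cv2.imwrite("pics/sidec.png",cv2.resize(im,None,fx=5,fy=5,interpolation=cv2.INTER_CUBIC)[:,:,::-1])
E
```

```text
top [0.3998679  0.04382363 0.93040506]
0.23 0.35 [-90.43670058 463.39959856]
0.23 0.42 [-170.78039576  463.07638451]
1.04 0.35 [  -6.64599586 -305.99120742]
1.04 0.42 [ -69.13868201 -307.1098709 ]
side [ 0.43645014 -0.73336672  0.6226147 ]
0.23 0.35 [96.73659807 -6.02498329]
0.23 0.42 [101.38335657 -10.51844942]
1.04 0.35 [422.81717395 -20.5392068 ]
1.04 0.42 [410.06621519 -23.88396172]
```

View pics/topc.png

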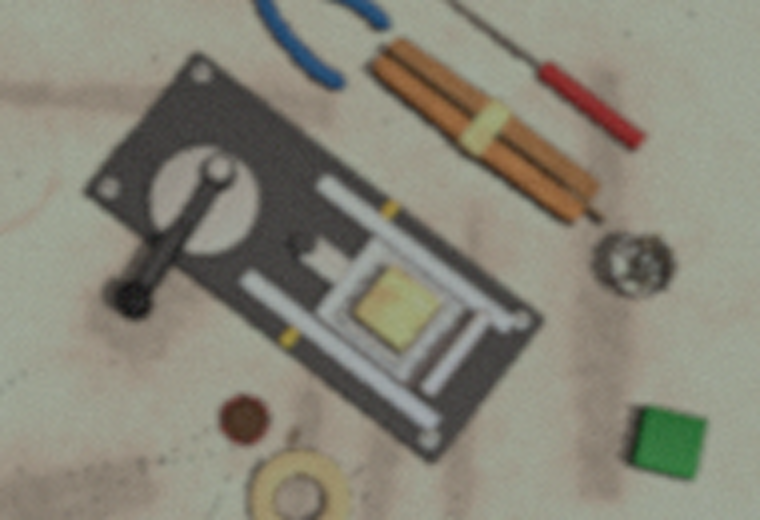

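View pics/sidec.png

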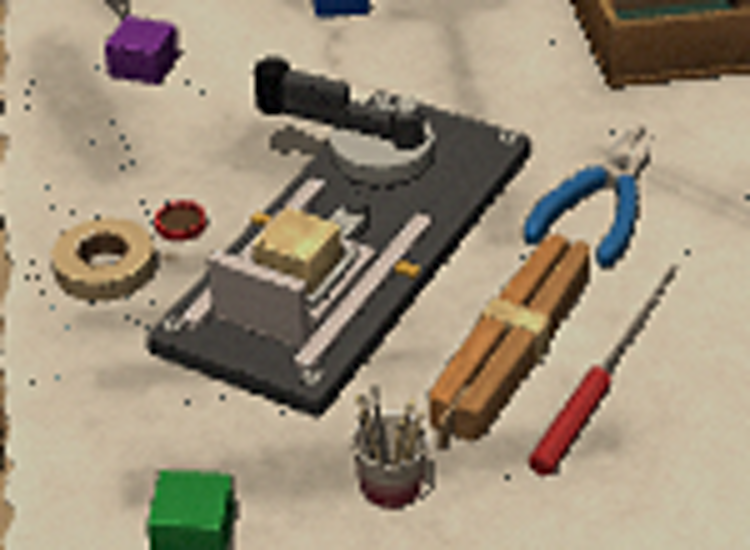

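```bash
cat > m.py <<'E'
from station import manip
from h import *
d=manip.snapshot("top")
f=lambda u,v,z: ray(d,200+(u+.5)/4-.5,140+(v+.5)/4-.5,z)
A,B,C,D=[f(*p,.012) for p in((198,52),(85,190),(432,462),(543,318))]
print(A,B,C,D)
fx=(A+B-C-D)/2;print(np.linalg.norm(fx[:2]),np.linalg.norm((A-B)[:2]),np.linalg.norm((D-C)[:2]))
yaw=np.arctan2(fx[1],fx[0]);ctr=(A+B+C+D)/4
e=np.array([np.cos(yaw),np.sin(yaw)]);n=np.array([-e[1],e[0]])
o=ctr[:2]+.0075*e
print("yaw",yaw,"origin",o)
loc=lambda P:(round(float((P[:2]-o)@e),4),round(float((P[:2]-o)@n),4))
for k,p in dict(pivot=(218,170,.0485),knob=(133,298,.051),block=(398,307,.0445),cap=(244,419,.007),tape=(298,496,.012),cup=(633,263,.05),clampend=(575,215,.02),clampend2=(378,62,.02),cutter=(338,82,.01),cutter2=(385,22,.01)).items():
    P=f(*p);print(k,P[:2],loc(P))
P=f(218,170,.0485)-f(133,298,.051);K=-P
print("cam",np.arctan2(K[1],K[0])-yaw,np.linalg.norm(P[:2]))
E
python3 m.py
```

```text
[0.62768523 0.06712439 0.012     ] [0.55869018 0.12091668 0.012     ] [ 0.42927306 -0.04631219  0.012     ] [ 0.4983742  -0.10003136  0.012     ]
0.21139615373584367 0.08748672866042395 0.08752551682807898
yaw 0.9122713104475187 origin [0.5330953 0.0163561]
pivot [0.56239094 0.05620037] (0.0494, 0.0012)
knob [0.50181679 0.09455988] (0.0427, 0.0726)
block [ 0.49943414 -0.02776986] (-0.0555, -0.0004)
cap [0.44916508 0.04305347] (-0.0302, 0.0827)
tape [0.41280233 0.01720486] (-0.0729, 0.0957)
cup [ 0.52020393 -0.13611339] (-0.1285, -0.0831)
clampend [ 0.54729697 -0.11485825] (-0.0951, -0.0915)
clampend2 [ 0.62159291 -0.02041024] (0.0251, -0.0925)
cutter [ 0.61380155 -0.00151017] (0.0353, -0.0748)
cutter2 [ 0.64422924 -0.02459218] (0.0356, -0.113)
cam 1.6648004472552138 0.07169852908093867
```

Run:
```python
from station import manip
from h import *
s=manip.sense();print(Ro.from_quat(s["tool_rot"]).as_matrix().round(3))
```

```text
[[-0.     0.348  0.937]
 [-0.001  0.937 -0.348]
 [-1.    -0.001 -0.   ]]
```

>>> carry_out(commands=[[[-2, 0, 0, 0, 0, 0, 0], [-4, 0, 0, 0, 0, 0, 0], [-5, 0, 0, 0, 0, 0, 0], [-5, 0, 0, 0, 0, 0, 0], [-5, 0, 0, 0, 0, 0, 0]]])

```text
t: 0.8
tcp_pos: [0.2175, 0.5857, 0.3565]
tool_rot: [0.125, 0.696, -0.125, 0.696]
force: [-0.2, -0.4, -0.3]
finger_gap: 0.145
```

Run:
```python
from station import manip
from h import *
s=manip.sense();print(s["q"].round(4),s["tcp_pos"],s["force"])
d=manip.snapshot("side");cv2.imwrite("pics/s1.png",d["image"][:,:,::-1])
```

```text
[ 1.0365  0.418   1.268  -0.      1.4551 -0.1785] [0.21754182 0.58566946 0.35653059] [-0.16713582 -0.41759934 -0.32448515]
```

>>> carry_out(commands=[[[-2, 0, 0, 0, 0, 0, 0], [-4, 0, 0, 0, 0, 0, 0], [-6, 0, 0, 0, 0, 0, 0], [-7, -2, 0, 0, 0, 0, 0], [-8, -4, 0, 0, 0, 0, 0]]])

```text
t: 1.35
tcp_pos: [0.1867, 0.5018, 0.5495]
tool_rot: [0.124, 0.696, -0.126, 0.695]
force: [1.1, -0.3, 0.6]
finger_gap: 0.001
```

>>> carry_out(commands=[[[-2, 0, 0, 0, 0, 0, 0], [-2, 0, 0, 0, 0, 0, 0], [-2, 0, 0, 0, 0, 0, 0], [-2, 0, 0, 0, 0, 0, 0], [-2, 0, 0, 0, 0, 0, 0]]])

```text
t: 1.85
tcp_pos: [0.1869, 0.5025, 0.5991]
tool_rot: [0.124, 0.696, -0.126, 0.695]
force: [0.9, -0.3, -0.0]
finger_gap: -0.0
```

Run:
```python
from station import manip
from h import *
s=manip.sense();print(s["t"],s["q"].round(4),s["tcp_pos"],s["force"],np.linalg.norm(s["tcp_pos"][:2]),np.arctan2(s["tcp_pos"][1],s["tcp_pos"][0]))
```

```text
1.85 [ 1.0062  0.2058  0.9685  0.      1.9708 -0.2087] [0.18686597 0.50250698 0.59909961] [ 0.89639857 -0.27155636 -0.04766658] 0.5361269930089608 1.2147748644185181
```

```bash
cat >> h.py <<'E'
def psi(s):
    M=Ro.from_quat(s["tool_rot"]).as_matrix(); return np.arctan2(M[1,1],M[0,1])
def rows(s,wps,start=None):
    # wps: (x,y,z,psi); nominal vertical tool
    p0=np.array(s["tcp_pos"]) if start is None else np.array(start[:3]); ps=psi(s) if start is None else start[3]
    y=np.array([np.cos(ps),np.sin(ps),0]);x=np.array([0,0,-1.]);z=np.cross(x,y)
    for w in wps:
        dd=np.array(w[:3])-p0
        print([round(float(v)/.025,2) for v in(dd@x,dd@y,dd@z)],"turn",round(float(np.degrees(-(w[3]-ps))/5),2))
E
python3 - <<'E'
from station import manip
from h import *
s=manip.sense();a=np.array([*s["tcp_pos"],psi(s)]);b=np.array([.5,.057,.6,-.57])
for i in range(3):
    rows(s,[a+(b-a)*(5*i+j+1)/15 for j in range(5)],a+(b-a)*5*i/15);print()
E
```

```text
[-0.0, -0.82, 1.2] turn 1.36
[-0.0, -1.65, 2.39] turn 2.73
[-0.01, -2.47, 3.59] turn 4.09
[-0.01, -3.29, 4.79] turn 5.45
[-0.01, -4.11, 5.98] turn 6.82

[-0.0, -0.01, 1.45] turn 1.36
[-0.0, -0.02, 2.9] turn 2.73
[-0.01, -0.03, 4.36] turn 4.09
[-0.01, -0.04, 5.81] turn 5.45
[-0.01, -0.05, 7.26] turn 6.82

[-0.0, 0.81, 1.21] turn 1.36
[-0.0, 1.61, 2.42] turn 2.73
[-0.01, 2.42, 3.63] turn 4.09
[-0.01, 3.22, 4.83] turn 5.45
[-0.01, 4.03, 6.04] turn 6.82
```

>>> carry_out(commands=[[[0, -0.8, 1.2, 1.4, 0, 0, 0], [0, -1.6, 2.4, 2.7, 0, 0, 0], [0, -2.5, 3.6, 4.1, 0, 0, 0], [0, -3.3, 4.8, 5.5, 0, 0, 0], [0, -4.1, 6, 6.8, 0, 0, 0]]])

```text
t: 2.35
tcp_pos: [0.2923, 0.3528, 0.6]
tool_rot: [0.324, 0.629, -0.325, 0.628]
force: [1.1, 0.1, -0.3]
finger_gap: 0.003
```

>>> carry_out(commands=[[[0, 0, 1.5, 1.4, 0, 0, 0], [0, 0, 2.9, 2.7, 0, 0, 0], [0, 0, 4.4, 4.1, 0, 0, 0], [0, 0, 5.8, 5.5, 0, 0, 0], [0, 0, 7.3, 6.8, 0, 0, 0]]])

```text
t: 2.85
tcp_pos: [0.3987, 0.2042, 0.6001]
tool_rot: [0.494, 0.506, -0.495, 0.505]
force: [0.1, 0.1, -0.5]
finger_gap: 0.001
```

>>> carry_out(commands=[[[0, 0.8, 1.2, 1.4, 0, 0, 0], [0, 1.6, 2.4, 2.7, 0, 0, 0], [0, 2.4, 3.6, 4.1, 0, 0, 0], [0, 3.2, 4.8, 5.5, 0, 0, 0], [0, 4, 6, 6.8, 0, 0, 0]]])

```text
t: 3.35
tcp_pos: [0.5031, 0.0568, 0.5998]
tool_rot: [-0.62, -0.34, 0.621, -0.339]
force: [0.6, 0.6, 0.3]
finger_gap: 0.003
```

Run:
```python
from station import manip
from h import *
s=manip.sense();print(s["t"],s["q"].round(4),s["tcp_pos"],psi(s),s["force"])
d=manip.snapshot("side");cv2.imwrite("pics/s2.png",d["image"][:,:,::-1])
```

```text
3.35 [-1.0870e-01  1.5140e-01  1.0352e+00  1.0000e-04  1.9572e+00  4.6160e-01] [0.50306793 0.05677849 0.59981132] -0.5702765589700876 [0.57743956 0.55747298 0.27131967]
```

>>> carry_out(commands=[[[2, 0, 0, 0, 0, 0, 0], [4, 0, 0, 0, 0, 0, 0], [6, 0, 0, 0, 0, 0, 0], [8, 0, 0, 0, 0, 0, 0], [10, 0, 0, 0, 0, 0, 0]]])

```text
t: 3.9
tcp_pos: [0.5014, 0.0584, 0.3483]
tool_rot: [-0.619, -0.341, 0.62, -0.341]
force: [1.0, 0.3, -0.8]
finger_gap: -0.002
```

>>> carry_out(commands=[[[2, 0, 0, 0, 0, 0, 0], [4, 0, 0, 0, 0, 0, 0], [6, 0, 0, 0, 0, 0, 0], [8, 0, 0, 0, 0, 0, 0], [10, 0, 0, 0, 0, 0, 0]]])

```text
t: 4.4
tcp_pos: [0.5016, 0.0584, 0.0986]
tool_rot: [-0.619, -0.341, 0.62, -0.341]
force: [0.7, 0.0, -1.8]
finger_gap: 0.004
```

Run:
```python
from station import manip
from h import *
s=manip.sense();print(s["t"],s["q"].round(4),s["tcp_pos"],psi(s),s["force"])
a=manip.snapshot("side")["image"][130:290,150:350];b=manip.snapshot("top")["image"][120:280,180:400]
cv2.imwrite("pics/s3.png",cv2.resize(a,None,fx=3.5,fy=3.5,interpolation=cv2.INTER_CUBIC)[:,:,::-1])
cv2.imwrite("pics/t3.png",cv2.resize(b,None,fx=3.5,fy=3.5,interpolation=cv2.INTER_CUBIC)[:,:,::-1])
```

```text
4.4 [-0.1057  0.5802  1.847   0.      0.7148  0.4589] [0.50163334 0.05841448 0.09861059] -0.5645971786469783 [ 0.68315593  0.04354535 -1.80658331]
```

View pics/s3.png

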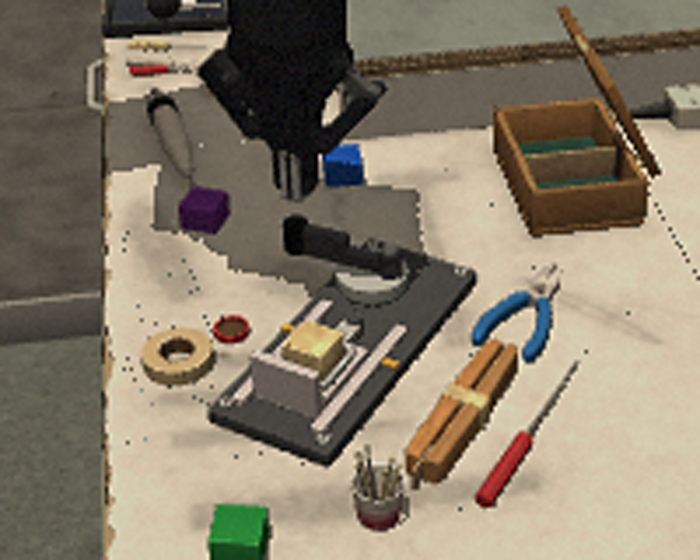

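View pics/t3.png

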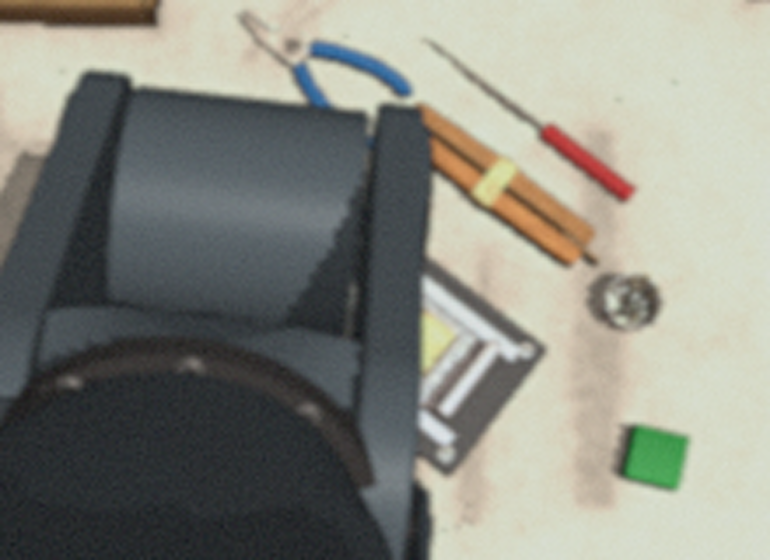

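Run:
```python
from station import manip
from h import *
d=manip.snapshot("side")
o=np.array([.533,.0164]);yaw=.912
def W(x,y,z): return [*(o+np.array([[np.cos(yaw),-np.sin(yaw)],[np.sin(yaw),np.cos(yaw)]])@[x,y]),z]
im=cv2.resize(d["image"][130:290,150:350],None,fx=3.5,fy=3.5,interpolation=cv2.INTER_CUBIC)[:,:,::-1].copy()
L=[W(-.115,-.045,.012),W(-.115,.045,.012),W(.1,-.045,.012),W(-.093,.024,.049),W(-.093,-.024,.049),W(.05,0,.0485),W(-.055,0,.0445)]
a=1.66;L+=[W(.05+.073*np.cos(a),.073*np.sin(a),.051)]
L+=[W(.014,.049,.1),manip.sense()["tcp_pos"]]
for P in L:
    u=(proj(d,P)-[149.5,129.5])*3.5;cv2.circle(im,tuple(u.astype(int)),3,(0,0,255),1)
cv2.imwrite("pics/s4.png",im)
```

```text
(no output)
```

View pics/s4.png

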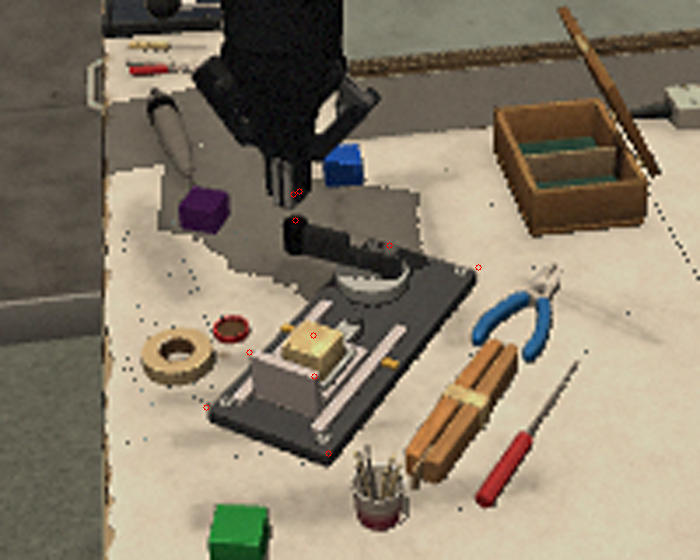

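>>> carry_out(commands=[[[0.8, 0, 0, 0, 0, 0, 0], [1.6, 0, 0, 0, 0, 0, 0], [2.4, 0, 0, 0, 0, 0, 0], [2.8, 0, 0, 0, 0, 0, 0], [2.8, 0, 0, 0, 0, 0, 0]]])

```text
t: 5.05
tcp_pos: [0.503, 0.0582, 0.0324]
tool_rot: [0.62, 0.34, -0.619, 0.341]
force: [-0.1, -0.3, 0.4]
finger_gap: 0.0
```

Run:
```python
from station import manip
from h import *
s=manip.sense();print(s["t"],s["tcp_pos"],psi(s),s["force"])
d=manip.snapshot("side")
a=d["image"][170:250,200:310]
cv2.imwrite("pics/s5.png",cv2.resize(a,None,fx=7,fy=7,interpolation=cv2.INTER_CUBIC)[:,:,::-1])
pv=np.array([.563,.056]);yaw=.912
st=np.array([*s["tcp_pos"],psi(s)])
# arc: th (cam angle), finger centre 52 out, 16 mm behind
def wp(th,off=.016,r=.050,z=.027):
    a=th+yaw;u=np.array([np.cos(a),np.sin(a)]);w=np.array([-u[1],u[0]])
    return np.array([*(pv+r*u+off*w),z,a-np.pi/2+np.pi/2-np.pi])  # tool y yaw = a - pi
ths=[1.66,1.55]+list(np.arange(1.42,-0.05,-.13))
print(wp(1.66))
prev=st
for i in range(0,len(ths),5):
    g=[wp(t) for t in ths[i:i+5]]
    for q in g:
        while q[3]-prev[3]>3: q[3]-=2*np.pi
    print(ths[i:i+5]);rows(s,g,prev);prev=g[-1]
```

```text
5.05 [0.50304301 0.05815318 0.03239828] -0.5650048692238298 [-0.12556006 -0.33039811  0.37322455]
[ 0.51226534  0.06949052  0.027      -0.56959265]
[1.66, 1.55, np.float64(1.42), np.float64(1.29), np.float64(1.1600000000000001)]
[0.22, 0.07, -0.58] turn 0.05
[0.22, 0.01, -0.8] turn 1.31
[0.22, -0.02, -1.07] turn 2.8
[0.22, -0.02, -1.35] turn 4.29
[0.22, 0.01, -1.62] turn 5.78
[np.float64(1.0300000000000002), np.float64(0.9000000000000004), np.float64(0.7700000000000005), np.float64(0.6400000000000006), np.float64(0.5100000000000007)]
[0.0, -0.07, -0.26] turn 1.49
[0.0, -0.1, -0.54] turn 2.98
[0.0, -0.09, -0.81] turn 4.47
[0.0, -0.05, -1.08] turn 5.96
[0.0, 0.02, -1.34] turn 7.45
[np.float64(0.3800000000000008), np.float64(0.2500000000000009), np.float64(0.120000000000001), np.float64(-0.009999999999998899)]
[0.0, -0.07, -0.26] turn 1.49
[0.0, -0.1, -0.54] turn 2.98
[0.0, -0.09, -0.81] turn 4.47
[0.0, -0.05, -1.08] turn 5.96
```

View pics/s5.png

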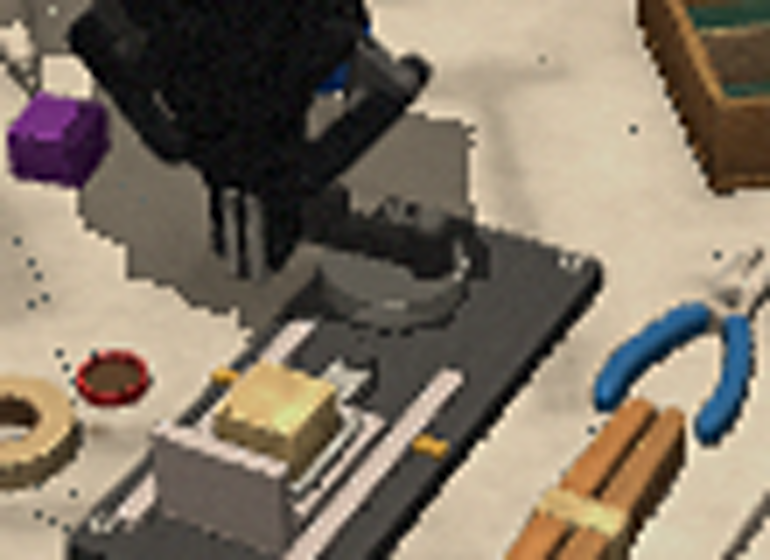

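>>> carry_out(commands=[[[0.1, 0, -0.3, 0, 0, 0, 0], [0.2, 0, -0.6, 0, 0, 0, 0], [0.2, 0, -0.8, 1.3, 0, 0, 0], [0.2, 0, -1, 2.4, 0, 0, 0], [0.2, 0, -1.2, 3.5, 0, 0, 0]]])

```text
t: 5.6
tcp_pos: [0.516, 0.0838, 0.0265]
tool_rot: [-0.663, -0.242, 0.666, -0.241]
force: [-4.3, -2.6, 4.3]
finger_gap: 0.002
```

```bash
cat > look.py <<'E'
import sys
from station import manip
from h import *
s=manip.sense();print(s["t"],s["tcp_pos"],psi(s),s["force"])
d=manip.snapshot("side")
a=d["image"][170:270,200:310]
cv2.imwrite(f"pics/{sys.argv[1]}.png",cv2.resize(a,None,fx=5.5,fy=5.5,interpolation=cv2.INTER_CUBIC)[:,:,::-1])
E
python3 look.py s6
```

```text
5.6 [0.51603267 0.08384383 0.02651364] -0.8731741016274963 [-4.31977418 -2.56555695  4.28138174]
```

View pics/s6.png

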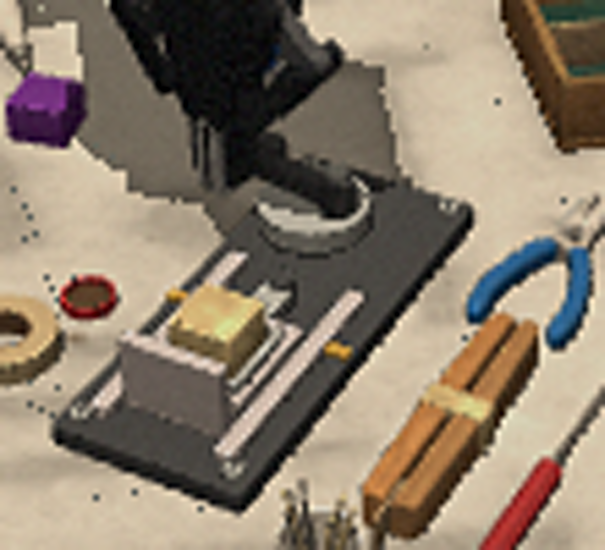

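```bash
cat > arc.py <<'E'
import sys
from station import manip
from h import *
s=manip.sense();pv=np.array([.563,.056]);yaw=.912
def wp(th,off=.016,r=.050,z=.027):
    a=th+yaw;u=np.array([np.cos(a),np.sin(a)]);w=np.array([-u[1],u[0]])
    return np.array([*(pv+r*u+off*w),z,a-np.pi])
t=psi(s)+np.pi-yaw; t=(t+np.pi)%(2*np.pi)-np.pi
print("th",t,"expected here",wp(t)[:2],s["tcp_pos"],s["force"])
p=s["tcp_pos"];prev=np.array([*p,psi(s)])
t0=t
n=int(sys.argv[1])
for i in range(n):
    T=[t0-.12*(j+1) for j in range(5)];g=[wp(x) for x in T]
    print(T);rows(s,g,prev);prev=g[-1];t0=T[-1]
E
python3 arc.py 2
```

```text
th 1.3539892373254148 expected here [0.51868644 0.08414797] [0.5166308  0.0844385  0.02654172] [-3.65874866 -1.10468324  2.98503114]
[np.float64(1.2339892373254147), np.float64(1.1139892373254148), np.float64(0.9939892373254148), np.float64(0.8739892373254148), np.float64(0.7539892373254148)]
[-0.02, -0.0, -0.3] turn 1.38
[-0.02, -0.03, -0.55] turn 2.75
[-0.02, -0.04, -0.8] turn 4.13
[-0.02, -0.01, -1.05] turn 5.5
[-0.02, 0.05, -1.3] turn 6.88
[np.float64(0.6339892373254148), np.float64(0.5139892373254148), np.float64(0.3939892373254148), np.float64(0.2739892373254148), np.float64(0.1539892373254148)]
[0.0, -0.06, -0.24] turn 1.38
[0.0, -0.09, -0.49] turn 2.75
[0.0, -0.1, -0.75] turn 4.13
[0.0, -0.07, -1.0] turn 5.5
[0.0, -0.01, -1.24] turn 6.88
```

>>> carry_out(commands=[[[0, 0, -0.3, 1.4, 0, 0, 0], [0, 0, -0.55, 2.8, 0, 0, 0], [0, 0, -0.8, 4.1, 0, 0, 0], [0, 0, -1.05, 5.5, 0, 0, 0], [0, 0.05, -1.3, 6.9, 0, 0, 0]]])

```text
t: 6.15
tcp_pos: [0.5401, 0.1045, 0.0259]
tool_rot: [-0.704, -0.034, 0.709, -0.034]
force: [-5.9, 0.3, 2.5]
finger_gap: -0.001
```

```bash
python3 look.py s7; python3 arc.py 2
```

```text
6.15 [0.54006621 0.1044857  0.0258938 ] -1.4752151591621807 [-5.86297805  0.28913755  2.52621005]
th 0.7509305146375733 expected here [0.54246767 0.10431587] [0.54177495 0.10478832 0.02597515] [-3.7825438   2.84793941 -0.71073754]
[np.float64(0.6309305146375733), np.float64(0.5109305146375733), np.float64(0.39093051463757333), np.float64(0.27093051463757334), np.float64(0.15093051463757334)]
[-0.04, -0.04, -0.27] turn 1.38
[-0.04, -0.07, -0.52] turn 2.75
[-0.04, -0.08, -0.77] turn 4.13
[-0.04, -0.05, -1.02] turn 5.5
[-0.04, 0.01, -1.27] turn 6.88
[np.float64(0.030930514637573348), np.float64(-0.08906948536242665), np.float64(-0.20906948536242664), np.float64(-0.32906948536242664), np.float64(-0.44906948536242663)]
[0.0, -0.06, -0.24] turn 1.38
[0.0, -0.09, -0.49] turn 2.75
[0.0, -0.1, -0.75] turn 4.13
[0.0, -0.07, -1.0] turn 5.5
[0.0, -0.01, -1.24] turn 6.88
```

View pics/s7.png

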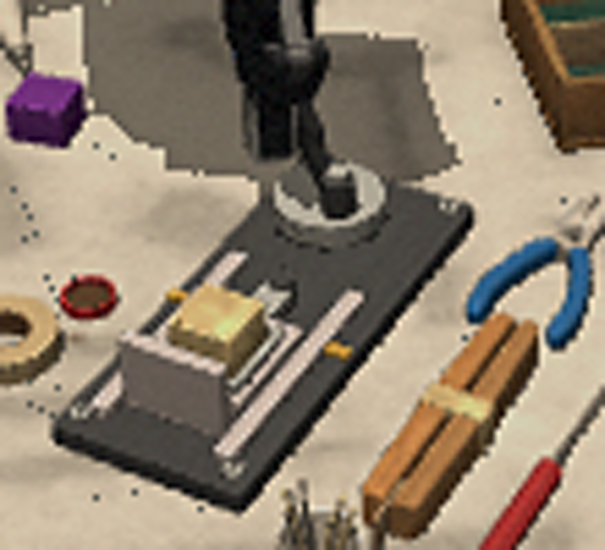

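>>> carry_out(commands=[[[0, 0, -0.3, 1.4, 0, 0, 0], [0, 0, -0.55, 2.8, 0, 0, 0], [0, 0, -0.8, 4.1, 0, 0, 0], [0, 0, -1.05, 5.5, 0, 0, 0], [0, 0.05, -1.3, 6.9, 0, 0, 0]]])

```text
t: 6.7
tcp_pos: [0.5727, 0.1068, 0.0256]
tool_rot: [-0.682, 0.177, 0.687, 0.176]
force: [-5.8, 1.9, 1.1]
finger_gap: -0.003
```

```bash
python3 look.py s8; python3 arc.py 1
```

```text
6.7 [0.57273976 0.10675995 0.02564011] -2.0761232508653054 [-5.81685451  1.93732008  1.14369178]
th 0.1497859694967243 expected here [0.57339403 0.10745837] [0.57418011 0.10628896 0.02564612] [-3.96536781  0.73793637 -1.46614062]
[np.float64(0.029785969496724296), np.float64(-0.0902140305032757), np.float64(-0.2102140305032757), np.float64(-0.3302140305032757), np.float64(-0.4502140305032757)]
[-0.05, -0.09, -0.19] turn 1.38
[-0.05, -0.12, -0.44] turn 2.75
[-0.05, -0.12, -0.7] turn 4.13
[-0.05, -0.1, -0.95] turn 5.5
[-0.05, -0.04, -1.19] turn 6.88
```

View pics/s8.png

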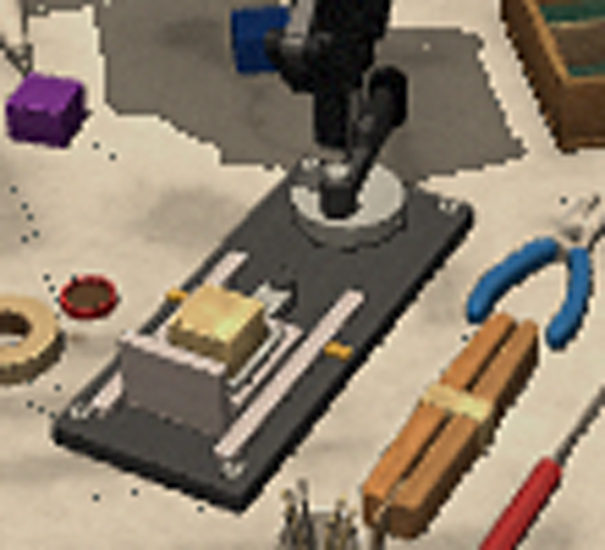

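>>> carry_out(commands=[[[0, 0, -0.15, 0.8, 0, 0, 0], [0, 0, -0.25, 1.4, 0, 0, 0], [0, 0, -0.25, 1.4, 0, 0, 0], [0, 0, 0.4, 1.4, 0, 0, 0], [0, 0, 1, 1.4, 0, 0, 0]]])

```text
t: 7.25
tcp_pos: [0.555, 0.118, 0.0263]
tool_rot: [0.674, -0.216, -0.672, -0.217]
force: [0.2, -0.3, -0.1]
finger_gap: -0.001
```

>>> carry_out(commands=[[[-1, 0, 0.2, 0, 0, 0, 0], [-3, 0, 0.3, 0, 0, 0, 0], [-5, 0, 0.3, 0, 0, 0, 0], [-7, 0, 0.3, 0, 0, 0, 0], [-9, 0, 0.3, 0, 0, 0, 0]]])

```text
t: 7.75
tcp_pos: [0.5477, 0.1224, 0.2534]
tool_rot: [0.674, -0.217, -0.673, -0.217]
force: [1.7, -0.9, -0.3]
finger_gap: -0.002
```

```bash
python3 look.py s9
python3 - <<'E'
from station import manip
from h import *
s=manip.sense();a=np.array([*s["tcp_pos"],psi(s)]);print(a,s["q"])
yaw=.912;e=np.array([np.cos(yaw),np.sin(yaw)]);o=np.array([.533,.0164])
p=o+e*(-.093-.011-.018);print(p)
b=np.array([*p,a[2],yaw-np.pi/2]); print(b)
for i in range(2):
    rows(s,[a+(b-a)*(5*i+j+1)/11 for j in range(5)],a+(b-a)*5*i/11);print()
E
```

```text
7.75 [0.5477282  0.12235825 0.25337046] -2.1939149484103266 [ 1.66616618 -0.85152084 -0.25842768]
[ 0.5529141   0.12272147  0.2622837  -2.19351491] [2.11162141e-02 4.05345045e-01 1.55912028e+00 7.18431504e-05
 1.15845112e+00 2.21468685e+00]
[ 0.45831581 -0.08006902]
[ 0.45831581 -0.08006902  0.2622837  -0.65879633]
[0.0, 0.8, -0.15] turn -1.6
[0.0, 1.6, -0.3] turn -3.2
[0.0, 2.4, -0.45] turn -4.8
[0.0, 3.2, -0.6] turn -6.4
[0.0, 4.0, -0.75] turn -7.99

[0.0, 0.71, 0.4] turn -1.6
[0.0, 1.42, 0.8] turn -3.2
[0.0, 2.13, 1.19] turn -4.8
[0.0, 2.84, 1.59] turn -6.4
[0.0, 3.55, 1.99] turn -7.99
```

View pics/s9.png

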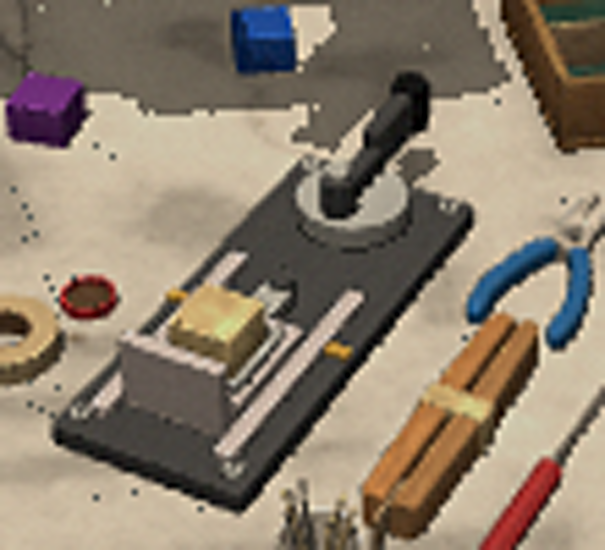

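>>> carry_out(commands=[[[0, 0.8, -0.15, -1.6, 0, 0, 0], [0, 1.6, -0.3, -3.2, 0, 0, 0], [0, 2.4, -0.45, -4.8, 0, 0, 0], [0, 3.2, -0.6, -6.4, 0, 0, 0], [0, 4, -0.75, -8, 0, 0, 0]]])

```text
t: 8.3
tcp_pos: [0.5043, 0.0296, 0.251]
tool_rot: [0.707, 0.028, -0.706, 0.029]
force: [0.0, 0.0, -0.3]
finger_gap: -0.006
```

>>> carry_out(commands=[[[0, 0.7, 0.4, -1.6, 0, 0, 0], [0, 1.4, 0.8, -3.2, 0, 0, 0], [0, 2.1, 1.2, -4.8, 0, 0, 0], [0, 2.8, 1.6, -6.4, 0, 0, 0], [0, 3.55, 2, -8, 0, 0, 0]]])

```text
t: 8.8
tcp_pos: [0.4608, -0.0625, 0.251]
tool_rot: [0.655, 0.268, -0.654, 0.269]
force: [0.7, 0.3, 0.2]
finger_gap: -0.0
```

```bash
python3 look.py s10
python3 - <<'E'
from station import manip
from h import *
s=manip.sense();a=np.array([*s["tcp_pos"],psi(s)]);print(a)
rows(s,[[.4583,-.0801,.10,-.659]],a)
E
```

```text
8.8 [ 0.46079365 -0.06249674  0.25101191] -0.7919672367056136 [0.69518047 0.27462527 0.15015504]
[ 0.45984881 -0.06476167  0.25092893 -0.78860551]
[6.04, 0.39, 0.48] turn -1.49
```

>>> carry_out(commands=[[[1, 0.3, 0.4, -1.4, 0, 0, 0], [2.5, 0.4, 0.5, -1.5, 0, 0, 0], [4.5, 0.4, 0.5, -1.5, 0, 0, 0], [6, 0.4, 0.5, -1.5, 0, 0, 0], [6, 0.4, 0.5, -1.5, 0, 0, 0]]])

```text
t: 9.35
tcp_pos: [0.456, -0.0764, 0.0971]
tool_rot: [-0.634, -0.311, 0.639, -0.305]
force: [-0.7, 0.2, 0.6]
finger_gap: 0.002
```

```bash
python3 look.py s11
python3 - <<'E'
from station import manip
from h import *
s=manip.sense();a=np.array([*s["tcp_pos"],psi(s)]);print(a)
rows(s,[[.4583,-.0801,.025,-.659]],a)
b=manip.snapshot("top")["image"][120:280,240:400]
cv2.imwrite("pics/t11.png",cv2.resize(b,None,fx=3.5,fy=3.5,interpolation=cv2.INTER_CUBIC)[:,:,::-1])
E
```

```text
9.35 [ 0.45601858 -0.07641175  0.09708635] -0.6696946479442365 [-0.66236819  0.19244459  0.61353712]
[ 0.45778591 -0.07710278  0.09937132 -0.66945197]
[2.97, 0.09, 0.08] turn -0.12
```

View pics/s11.png

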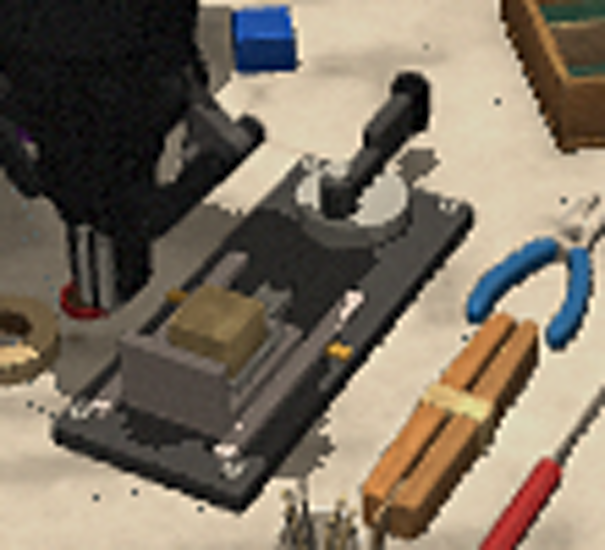

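View pics/t11.png

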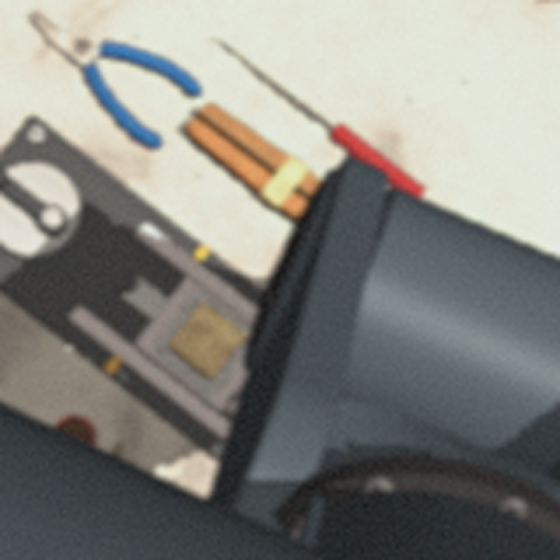

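>>> carry_out(commands=[[[0.8, 0.1, 0.1, 0, 0, 0, 0], [1.6, 0.1, 0.1, 0, 0, 0, 0], [2.4, 0.1, 0.1, 0, 0, 0, 0], [2.9, 0.1, 0.1, 0, 0, 0, 0], [2.9, 0.1, 0.1, 0, 0, 0, 0]]])

```text
t: 9.95
tcp_pos: [0.461, -0.0819, 0.0296]
tool_rot: [0.637, 0.307, -0.636, 0.309]
force: [-1.0, 0.9, 0.3]
finger_gap: -0.003
```

```bash
python3 look.py s12
python3 - <<'E'
from station import manip
from h import *
s=manip.sense();yaw=.912;e=np.array([np.cos(yaw),np.sin(yaw)]);n=np.array([-e[1],e[0]]);o=np.array([.533,.0164])
v=s["tcp_pos"][:2]-o;print(s["tcp_pos"],v@e,v@n,psi(s)+np.pi/2)
E
```

```text
9.95 [ 0.46098932 -0.08194115  0.02964122] -0.6694694839788989 [-1.00912937  0.93619949  0.26532347]
[ 0.46115089 -0.08203119  0.03012396] -0.12181600414257313 -0.0034429585529420965 0.9012502644302254
```

View pics/s12.png

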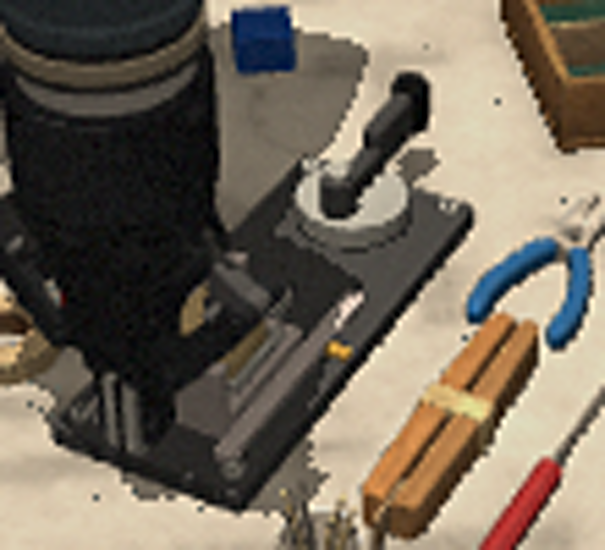

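>>> carry_out(commands=[[[0, -0.1, -0.3, 0, 0, 0, 0], [0, -0.1, -0.6, 0, 0, 0, 0], [0, -0.1, -0.9, 0, 0, 0, 0], [0, -0.1, -1.2, 0, 0, 0, 0], [0, -0.1, -1.5, 0, 0, 0, 0]]])

```text
t: 10.5
tcp_pos: [0.4813, -0.0502, 0.0289]
tool_rot: [-0.636, -0.308, 0.637, -0.308]
force: [-2.0, -2.8, 3.7]
finger_gap: 0.001
```

```bash
cat > pl.py <<'E'
from station import manip
from h import *
s=manip.sense();yaw=.912;e=np.array([np.cos(yaw),np.sin(yaw)]);n=np.array([-e[1],e[0]]);o=np.array([.533,.0164])
v=s["tcp_pos"][:2]-o;print(s["t"],s["tcp_pos"],v@e,v@n,psi(s)+np.pi/2,"F",s["force"],s["force"][:2]@e)
E
python3 look.py s13; python3 pl.py
```

```text
10.5 [ 0.48126359 -0.05021228  0.0288692 ] -0.6692975333947593 [-1.9945193  -2.83440572  3.6565915 ]
10.55 [ 0.48210361 -0.04954952  0.02872439] -0.08330525075353074 -0.00012673794292758145 0.9014801274070279 F [0.92331397 0.82332818 0.72028594] 1.2162509808595805
```

View pics/s13.png

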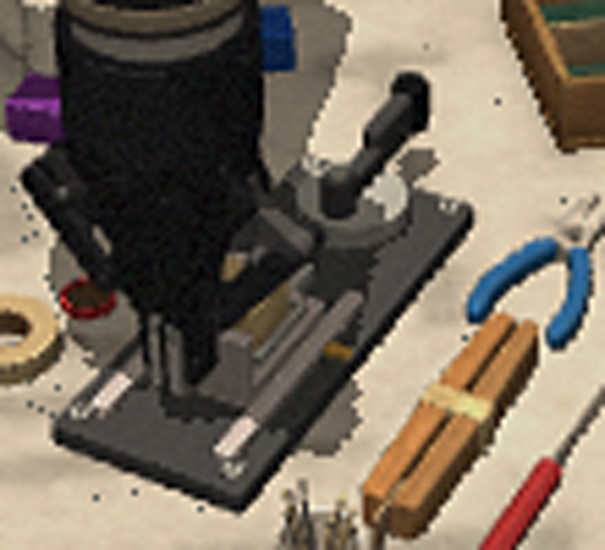

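>>> carry_out(commands=[[[0, 0, -0.1, 0, 0, 0, 0], [0, 0, -0.2, 0, 0, 0, 0], [0, 0, -0.3, 0, 0, 0, 0], [0, 0, -0.4, 0, 0, 0, 0], [0, 0, -0.4, 0, 0, 0, 0]]])

```text
t: 11.05
tcp_pos: [0.4873, -0.0426, 0.0284]
tool_rot: [0.637, 0.308, -0.637, 0.308]
force: [0.0, -1.2, 0.8]
finger_gap: 0.004
```

```bash
python3 pl.py;python3 pl.py
```

```text
11.05 [ 0.48726496 -0.04256298  0.02836519] -0.07462119070523167 6.895023186481586e-05 0.9005716907284076 F [ 0.02312059 -1.23181337  0.7759424 ] -0.9598777291522144
11.05 [ 0.48726496 -0.04256298  0.02836519] -0.07462119070523167 6.895023186481586e-05 0.9005716907284076 F [ 0.02312059 -1.23181337  0.7759424 ] -0.9598777291522144
```

Not yet at the stop; push on in small steps until the force rises.

>>> carry_out(commands=[[[0, 0, -0.1, 0, 0, 0, 0], [0, 0, -0.15, 0, 0, 0, 0], [0, 0, -0.2, 0, 0, 0, 0], [0, 0, -0.25, 0, 0, 0, 0], [0, 0, -0.25, 0, 0, 0, 0]]])

```text
t: 11.55
tcp_pos: [0.4887, -0.0404, 0.0284]
tool_rot: [-0.634, -0.309, 0.638, -0.309]
force: [-8.6, -17.9, 4.3]
finger_gap: -0.002
```

```bash
python3 pl.py
```

```text
11.55 [ 0.48871458 -0.04043358  0.02844568] -0.07205000480782732 0.00022623180391679777 0.9038896642073928 F [ -8.55161041 -17.88597105   4.33195878] -19.37796865058338
```

>>> carry_out(commands=[[[0, 0, 0.2, 0, 0, 0, 0], [0, 0, 0.5, 0, 0, 0, 0], [0, 0, 0.9, 0, 0, 0, 0], [-1, 0, 1, 0, 0, 0, 0], [-2.5, 0, 1, 0, 0, 0, 0]]])

```text
t: 12.05
tcp_pos: [0.4734, -0.0574, 0.0898]
tool_rot: [-0.635, -0.309, 0.638, -0.306]
force: [-0.1, -0.8, 0.3]
finger_gap: -0.004
```

>>> carry_out(commands=[[[-2, 0, 1, 0, 0, 0, 0], [-4, 0, 2, 0, 0, 0, 0], [-5, 0, 4, 0, 0, 0, 0], [-6, 0, 5, 0, 0, 0, 0], [-7, 0, 5, 0, 0, 0, 0]]])

```text
t: 12.55
tcp_pos: [0.3958, -0.158, 0.2676]
tool_rot: [-0.637, -0.306, 0.637, -0.307]
force: [1.0, -0.0, -0.8]
finger_gap: -0.0
```

```bash
python3 look.py s14
python3 - <<'E'
from station import manip
from h import *
d=manip.snapshot("top");b=d["image"][140:270,200:390]
cv2.imwrite("pics/t14.png",cv2.resize(b,None,fx=4,fy=4,interpolation=cv2.INTER_CUBIC)[:,:,::-1])
E
```

```text
12.55 [ 0.39575259 -0.15797995  0.26759895] -0.6744935072598469 [ 1.02859198 -0.02461422 -0.8437424 ]
```

View pics/s14.png

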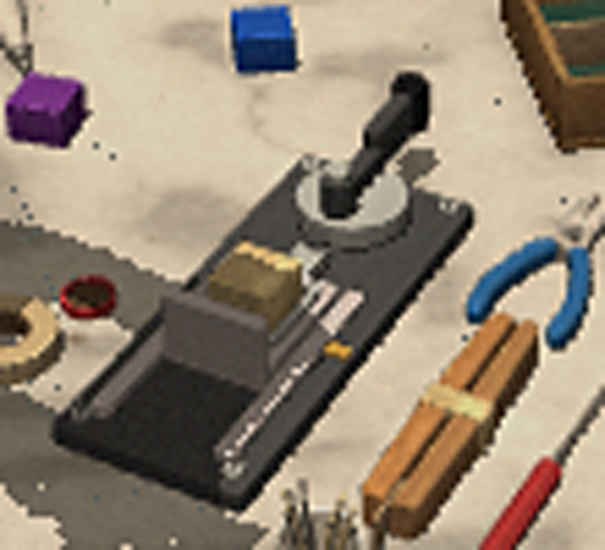

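View pics/t14.png

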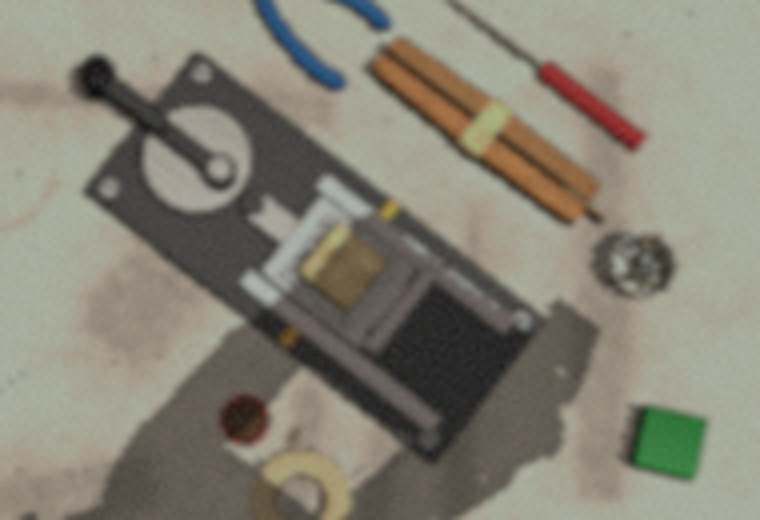

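Run:
```python
from station import manip
from h import *
d=manip.snapshot("top")
f=lambda u,v,z: ray(d,200+(u+.5)/4-.5,140+(v+.5)/4-.5,z)
k=f(97,77,.051)-f(218,170,.0485);print("cam",np.arctan2(k[1],k[0])-.912)
print("block travel",np.linalg.norm(f(343,264,.0445)-f(398,307,.0445)))
print("top edge of push plate travel: plate rear-end pts",np.linalg.norm(f(372,345,.049)-f(430,388,.049)))
```

```text
cam 0.010265420563373318
block travel 0.03232665320712926
top edge of push plate travel: plate rear-end pts 0.032956769772765564
```

>>> carry_out(commands=[[[0, 0, 0, 0, 0, 0, 0], [0, 0, 0, 0, 0, 0, 0], [0, 0, 0, 0, 0, 0, 0], [0, 0, 0, 0, 0, 0, 0], [0, 0, 0, 0, 0, 0, 0]]])

```text
t: 13.2
tcp_pos: [0.3978, -0.1551, 0.2654]
tool_rot: [-0.636, -0.308, 0.637, -0.308]
force: [0.5, 0.1, -0.4]
finger_gap: 0.0
```

```bash
python3 -c "
from station import manip
print(manip.sign_off())"
```

```text
the job is handed in; nothing more can be done
None
```

I pushed the cam lever round clockwise with the shut fingertips, then pushed the carriage by its rear plate to the end stop. After that I backed the arm off clear of everything and handed the job in at about 13 s. `sign_off` gave no verdict.

Last checks, from the pictures and the force reading:
- **Cam:** about 0.01 rad off its low point facing the carriage. The carriage had not moved in the pictures taken while the lever was being turned.
- **Carriage:** about 32–33 mm of travel, measured from the block and the plate. The push force rose to about 19 N at the fingertip position expected for the end stop.
- **Block:** it moved with the carriage and still looks seated in its nest.
- **Tools:** by eye, those in the final pictures lie where they were; I did not measure them.

One disagreement: the side camera's calibration looked about 3 mm off from the top view. I measured from the top view, and nothing in the pushes contradicted it.

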